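# Open the lost-phone box with its lever and ease the lid shut

## Task

The wooden phone box has to be shown open for a stocktaking picture: with the fingertips press the flat plate of its front lever right down so that the lid swings wide open, and keep it wide open for a good two seconds. Then ease the lever slowly back up, taking a few seconds and staying on it until it is fully up, so that the lid comes down shut without ever dropping or slamming, and take the hand away. Only press the plate: do not touch the lid, and leave the flask and the glasses case where they are.

Things in the scene. Friction and masses are not known exactly. Their poses are not given: they have to be found in the camera images.
- case: fixed plywood phone box, 200 mm deep (x), 240 wide (y), 110 high plus a 12 mm lid; phones filed inside. Origin: centre of its underside on the table; x points from the lever side (front) to the hinge side (back), z up. The lever's pivot axis runs along the box's y through (0, 0, 85) mm in this frame
- plate (a point): centre of the top face of the lever's press plate in front of the box: ribbed bare aluminium, 90 (box x) x 100 (box y) x 6 mm. Moves with the lever; in the box frame at (-177, 0, 140) mm up, (-184, 0, 67) fully pressed, on a 185 mm arc about the pivot. Slopes 0.2 rad when up (free front edge higher), level at half travel. A steel bar under its back edge and two side arms carry it
- lever (a joint): lever angle, rad: 0 fully up (lid shut), 0.4 fully pressed on its stop. No catch, no spring: only the lid's weight pushes the plate up, with 2 to 8 N, so the plate follows the finger up, and the lid falls shut hard if it is let go
- lid (a joint): lid angle, rad: 0 shut, 1.1 wide open; always 2.75 times the lever's angle, so 10 mm of plate travel is 0.15 rad of lid. Coming down, 0.4 rad/s is a gentle pace; a lid let go reaches 2 rad/s or more
- lid_middle (a point): the middle of the top face of the plywood lid, 200 x 240 x 10 mm, hinged along the box's back top rim (box x = 100, z = 112 mm) and swinging up and away from the lever
- flask: a bystander: loose upright steel drinking flask, 66 mm diameter, 160 mm high, origin at the centre of its underside
- glasses_case: a bystander: loose black spectacles case lying flat, 155 x 60 x 42 mm, origin at the centre of its underside

How it is judged:
By the outcome, as a careful person would: the job done as asked, in the order asked, and still so for the second after the job is handed in, with the robot touching nothing.
It also fails if it takes over 45 s, if anything falls off the work surface, if the arm or the gripper's body presses on something with over 40 N, if the wrist force passes 120 N, or if a joint passes its speed limit or range.

## Robot

A 6-joint arm with a two-finger parallel gripper is mounted at the origin on the work surface. World frame = base frame: x ahead of the robot, y to its left, z up, the work surface at z = 0. Lengths are in mm, angles in degrees, forces in N, time in s.
With the tool pointing down it reaches from about 350 to 850 mm from the base axis. Payload 8.1 kg.
Tool frame: the origin (TCP) lies between the finger pads; the fingertips stand 14 mm ahead of it and the grasp point (between the pads) lies 5 mm behind it; z points along the fingers, x is the direction in which the jaws open and shut, and the axes are right-handed (so a half turn about z gives the same grasp; the last joint's range is limited). The gripper opens to 85 mm and grips with 20 to 120 N. Pads are 22 mm wide; open, the fingers measure 114 mm over their backs; the gripper's body (76 mm by 85 mm) begins 54 mm behind the grasp point. The pads swing forward as they close: fully open they stand 13 mm farther back than shut.
Start: joints at [69.935, 7.471, 85.268, -0, 87.261, -4.893], TCP at [157.008, 579.098, 245.292] pointing down, gripper open.
Joint ranges: [-169.43, 169.43], [-51.17, 129.36], [1.28, 143.12], [-76.62, 256.62], [0, 156.53], [-152.29, 152.29]. Speed limits (degrees/s): [136.94, 136.94, 159.86, 180, 180, 180].

## Interface

Orientations are given as [roll, pitch, yaw] about the fixed x, y, z axes, in that order (R = Rz(yaw) Ry(pitch) Rx(roll)).
In Python, from bench import r, vision, job gives the robot as it stands.
- The arm moves only by the tool send_rows, never from a script. Its arguments are lists of equal length, an entry for each row: "dp": the shift along the world's x, y, z in mm, a list of three; "rot": the turn, a rotation vector about the world's x, y, z in rad, a list of three. In form: {"dp": [[tx, ty, tz], ...], "rot": [[wx, wy, wz], ...]}. A call has 1 to 5 rows; each row is the pose to reach, as a shift and turn from the pose commanded when the call began; what a row does not reach only later rows make up. A row lasts 1/8 s, in which the tool goes at most 62.5 mm and 10.7 degrees, less where a joint would pass 70% of its speed; a pose out of reach is approached as far as the arm can. A call with a gripper value outside its range is refused whole. "jaw" is the finger opening in mm, from 0 to 85.4, set as the call begins (left out, the last holds). The fingers move at their own pace and stop on an object; "force" is the grip in N (left out, the last holds). Time passes only in rows, so rows that repeat a pose let the fingers close. It gives the time, the measured TCP pose, the force and the opening at its end, in the units of the state.
- r.sense(): the state, without advancing time (a new reading comes with each control period).
- vision.snapshot(name): name is "scene" or "top" or "wrist"; returns a dict with "pixels" (420x560x3 uint8, red, green, blue), "depth" (420x560 float32, mm along the optical axis (not along the pixel's ray), 0 where there is no reading), "intrinsics" (3x3 intrinsics, pixels), "world_from_camera" (4x4, takes a point from camera to world coordinates); the wrist camera has in their place "T_tool_cam" (4x4, takes a point from camera to tool coordinates, whose origin is the TCP and whose axes are the tool frame's). Camera axes: x right, y down, z forward; pixel columns grow to the right and rows downward; lengths in mm; the calibration is good to about 2 mm. The wrist camera is an equidistant fisheye: a pixel r from the principal point sees the ray r / f radians off the axis. A picture is of the moment at which its call begins: read the wrist's pose just before it.
- job.hand_in(): hands the job in, once; it reports no verdict.
The state is a dict: "time": time; "joint_pos": joint angles; "qd": joint speeds; "joint_efforts": joint torques, N m; "tool_pos": TCP position; "tcp_rot": TCP orientation; "ft_force": force on the tool from outside, world axes, zero at the start; "wrist_torque": the same for the moment, N m; "finger_gap": finger opening in mm.
Only numpy, scipy, OpenCV 4.12 (cv2) and the standard library are available. Lean on these libraries where they do the work, as an engineer would, in place of code of your own. Each camera call takes 0.05 s, during which the arm holds its last target.

## Working session

There is one attempt and no reset: what is moved stays moved. The work goes in short steps, Python scripts to look and compute and a tool call to move; the robot and the scene stay as the last step left them, time stands still between calls to the robot, and variables do not carry over. Pictures are saved under pics/ and viewed, and the job is handed in when it is done.

Besides the shell and the picture viewer there is one more tool, called after "Call:" by a JSON object that holds its "method" and its "body". send_rows: Moves the arm, as the interface text tells. Its arguments: {"type":"object","properties":{"dp":{"type":"array"},"rot":{"type":"array"},"jaw":{"type":"number"},"force":{"type":"number"}},"required":["dp","rot"]}

```bash
mkdir -p pics; python3 - <<'E'
from bench import r, vision, job
import cv2, numpy as np
print(r.sense())
for n in ("scene","top"):
    s=vision.snapshot(n); cv2.imwrite(f"pics/{n}0.png",s["pixels"][:,:,::-1]); np.savez(f"{n}0.npz",**s)
    print(n,s["intrinsics"].tolist(),s["world_from_camera"].round(3).tolist())
E
```

```text
{'time': 0.0, 'joint_pos': array([ 6.99346803e+01,  7.51530706e+00,  8.53307538e+01, -1.65248323e-03,
        8.72579237e+01, -4.89159013e+00]), 'qd': array([ 0.0499672 ,  0.00662773, -0.05555669, -0.03495541, -0.06683304,
       -0.00553449]), 'joint_efforts': array([ 1.95804838e-03, -5.69378471e+01, -5.00571620e+01,  1.27845783e-04,
        1.39541994e-02,  1.14816393e-05]), 'tool_pos': array([156.8446184 , 578.605239  , 244.22816441]), 'tcp_rot': array([-1.79992778e+02,  1.03746572e-01,  7.48263575e+01]), 'ft_force': array([ 0.6964771 , -0.18819295, -0.27621291]), 'wrist_torque': array([ 0.02201715,  0.02702554, -0.04601145]), 'finger_gap': 85.44132792788707}
scene [[454.5677277068757, 0.0, 273.29497973348094], [0.0, 454.5677277068757, 204.57496758969393], [0.0, 0.0, 1.0]] [[-0.717, 0.541, -0.44, 1029.58], [0.697, 0.562, -0.446, 402.996], [0.006, -0.626, -0.78, 861.364], [0.0, 0.0, 0.0, 1.0]]
top [[522.6234725369387, 0.0, 287.584071801708], [0.0, 522.6234725369387, 209.72782622640693], [0.0, 0.0, 1.0]] [[-0.026, -0.979, 0.201, 378.904], [-1.0, 0.026, -0.004, 9.439], [-0.001, -0.201, -0.98, 1323.74], [0.0, 0.0, 0.0, 1.0]]
```

View pics/scene0.png

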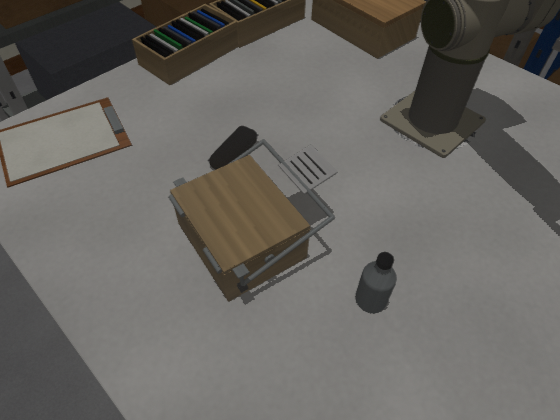

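View pics/top0.png

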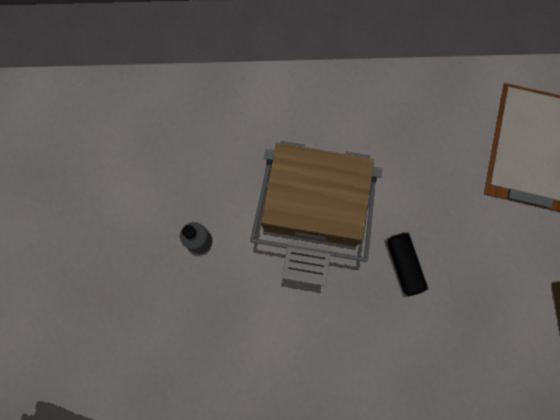

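The scene view shows the box lid around (240,210), the plate at (312,167) and the flask at (375,285). In the top view the lid is at (318,195), the plate at (306,265), the flask at (195,237) and the glasses case at (407,265). Next I measure these using depth.

```bash
cat > h.py <<'E'
import numpy as np, cv2
def pts(s):
    K=s["intrinsics"];T=s["world_from_camera"];d=s["depth"]
    v,u=np.mgrid[:420,:560]
    P=np.stack([(u-K[0,2])/K[0,0]*d,(v-K[1,2])/K[1,1]*d,d],-1)
    W=P@T[:3,:3].T+T[:3,3]; W[d==0]=np.nan
    return W
E
python3 - <<'E'
import numpy as np, cv2
from h import *
for n in("top","scene"):
    s=np.load(n+"0.npz");W=pts(s);px=s["pixels"].astype(int)
    brown=(px[...,0]-px[...,2]>25)
    z=W[...,2]
    near=(abs(W[...,0]-450)<400)&(abs(W[...,1])<250)
    lid=brown&(z>112)&(z<132)&near
    p=W[lid]; print(n,"lid",lid.sum(),"z",np.median(z[lid]))
    rc=cv2.minAreaRect(p[:,:2].astype(np.float32)); print(rc)
    # plate region
    pu,pv=((306,265) if n=="top" else (312,167))
    print("W at plate px",W[pv-2:pv+3,pu-2:pu+3].reshape(-1,3).round(0)[::6])
    m=(~brown)&(z>122)&(z<160)&near
    cnt,lab,st,c=cv2.connectedComponentsWithStats(m.astype(np.uint8))
    for i in range(1,cnt):
        if st[i,4]>60: 
            q=W[lab==i]; print(st[i],q.min(0).round(),q.max(0).round(),cv2.minAreaRect(q[:,:2].astype(np.float32)))
    for nm,(u,v) in ({"flask":(193,237),"gl":(407,265)} if n=="top" else {"flask":(375,285),"gl":(233,147)}).items():
        print(nm,W[v,u].round())
    for nm,mm in (("hi",(z>20)&near),):
        cnt,lab,st,c=cv2.connectedComponentsWithStats(mm.astype(np.uint8))
        for i in range(1,cnt):
            if st[i,4]>60:
                q=W[lab==i]; print(nm,st[i],q.min(0).round(),q.max(0).round())
E
```

```text
top lid 8243 z 122.03248085177552
((670.9765625, -69.55906677246094), (239.74354553222656, 199.98355102539062), 78.8528823852539)
W at plate px [[497. -30. 142.]
 [495. -32. 140.]
 [493. -34. 137.]
 [490. -36. 145.]
 [488. -39. 141.]]
[ 250  222  120   64 2133] [ 446. -182.  122.] [598.  93. 154.] ((513.6378173828125, -37.63551330566406), (273.6062316894531, 119.3045425415039), 78.90283203125)
[182 225  18  17 144] [557. 211. 122.] [594. 246. 160.] ((574.5867309570312, 227.76075744628906), (27.902576446533203, 35.72964859008789), 55.78730010986328)
flask [564. 223. 137.]
gl [ 496. -285.   42.]
hi [  250   141   133   145 12010] [ 446. -226.   20.] [798.  93. 154.]
hi [182 222  30  31 707] [543. 197.  20.] [607. 250. 166.]
scene lid 8689 z 121.19018575153848
((669.67041015625, -67.63307189941406), (241.77716064453125, 200.5003204345703), 78.82994842529297)
W at plate px [[488. -33. 141.]
 [488. -30. 140.]
 [490. -25. 142.]
 [492. -21. 144.]
 [491. -19. 141.]]
[419  73  35  29 451] [ 50. -46. 122.] [ 74.  52. 160.] ((62.173126220703125, 2.9638900756835938), (23.98215675354004, 97.8882827758789), 0.11253557354211807)
[ 248  139   90   90 1969] [ 446. -178.  122.] [591.  95. 150.] ((509.7623596191406, -35.13047790527344), (273.119140625, 115.91577911376953), 79.40441131591797)
[373 252  21  26 346] [558. 215. 122.] [592. 248. 160.] ((575.5222778320312, 232.50552368164062), (32.56650924682617, 31.82598304748535), 64.13066864013672)
flask [600. 240. 104.]
gl [ 511. -272.   44.]
hi [ 410    0   77  131 5631] [ 50. -85.  20.] [109.  55. 388.]
hi [  169   139   169   158 14068] [ 446. -250.   20.] [798.  95. 150.]
hi [ 357  252   38   57 1185] [549. 200.  20.] [608. 250. 163.]
```

The two views agree. The lid centre is at (670, -68.5, 122), box x points at -11.15°, and both side lengths match. The plate is predicted at (497, -34, 140) and measured at about (495, -32, 141). I'll close the fingers and move over the plate.

Call:
{"method": "send_rows", "body": {"dp": [[15, -27, 0], [37, -67, 0], [60, -108, 0], [82, -148, 0], [105, -189, 0]], "rot": [[0, 0, 0.014], [0, 0, 0.028], [0, 0, 0.042], [0, 0, 0.056], [0, 0, 0.07]], "jaw": 0, "force": 40}}

```text
time: 0.72
tool_pos: [262.3, 388.6, 244.9]
tcp_rot: [-180.0, 0.0, 78.9]
ft_force: [0.8, 0.8, 0.1]
finger_gap: 0.2
```

Call:
{"method": "send_rows", "body": {"dp": [[23, -42, 0], [47, -85, 0], [70, -127, 0], [94, -170, 0], [117, -212, 0]], "rot": [[0, 0, 0], [0, 0, 0], [0, 0, 0], [0, 0, 0], [0, 0, 0]]}}

```text
time: 1.35
tool_pos: [379.3, 176.6, 245.1]
tcp_rot: [-180.0, 0.0, 78.8]
ft_force: [1.0, 0.4, 0.9]
finger_gap: -0.0
```

Call:
{"method": "send_rows", "body": {"dp": [[30, -54, 0], [60, -108, 0], [85, -152, 0], [106, -190, 0], [118, -212, 0]], "rot": [[0, 0, 0], [0, 0, 0], [0, 0, 0], [0, 0, 0], [0, 0, 0]]}}

```text
time: 1.98
tool_pos: [497.4, -36.0, 244.7]
tcp_rot: [-179.9, 0.0, 78.7]
ft_force: [-1.9, 0.2, 0.5]
finger_gap: -0.1
```

Call:
{"method": "send_rows", "body": {"dp": [[0, 0, -20], [0, 0, -45], [0, 0, -62], [0, 0, -70], [0, 0, -70]], "rot": [[0, 0, 0], [0, 0, 0], [0, 0, 0], [0, 0, 0], [0, 0, 0]]}}

```text
time: 2.6
tool_pos: [496.6, -33.5, 174.8]
tcp_rot: [-179.9, 0.0, 78.9]
ft_force: [-0.2, -0.0, -0.0]
finger_gap: -0.3
```

```bash
python3 - <<'E'
from bench import r, vision
import cv2, numpy as np
from h import *
s0=r.sense(); print(s0["time"],s0["tool_pos"],s0["ft_force"])
s=vision.snapshot("scene"); np.savez("scene1.npz",**s)
im=s["pixels"][:,:,::-1][80:330,150:450]; cv2.imwrite("pics/s1.png",cv2.resize(im,None,fx=2.3,fy=2.3))
s=vision.snapshot("wrist"); cv2.imwrite("pics/w1.png",s["pixels"][:,:,::-1])
E
```

```text
2.6 [496.59064482 -33.45546128 174.77782731] [-0.23894995 -0.00848435 -0.00326008]
```

View pics/s1.png

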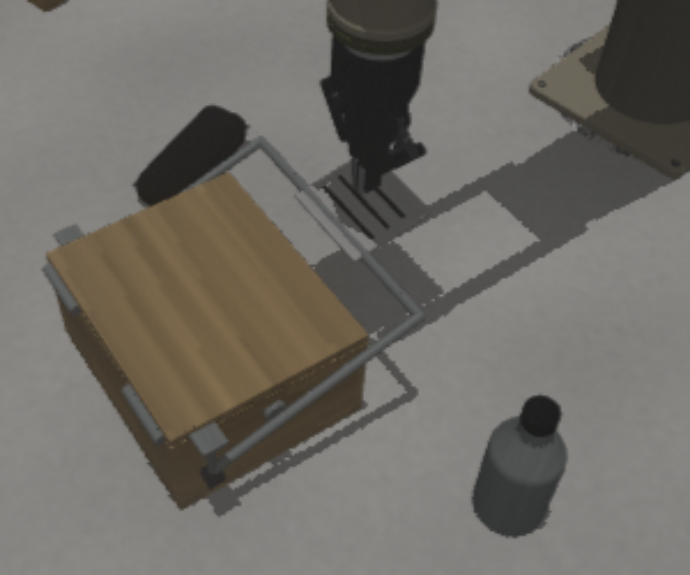

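View pics/w1.png

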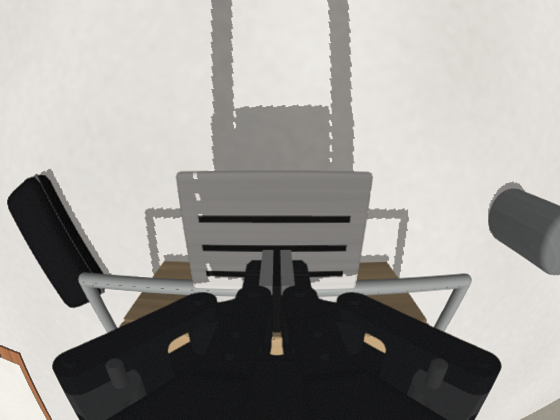

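The fingertips are above the plate and centred sideways: plate top edge at (180–370,172) and fingertips at (275,255) in the wrist view. I'll descend gently to contact.

Call:
{"method": "send_rows", "body": {"dp": [[0, 0, -5], [0, 0, -10], [0, 0, -13], [0, 0, -15], [0, 0, -16]], "rot": [[0, 0, 0], [0, 0, 0], [0, 0, 0], [0, 0, 0], [0, 0, 0]]}}

```text
time: 3.32
tool_pos: [497.0, -33.9, 159.1]
tcp_rot: [-180.0, -0.0, 78.8]
ft_force: [0.2, -0.1, -0.5]
finger_gap: -0.3
```

Call:
{"method": "send_rows", "body": {"dp": [[0, 0, -1], [0, 0, -2], [0, 0, -3], [0, 0, -4], [0, 0, -5]], "rot": [[0, 0, 0], [0, 0, 0], [0, 0, 0], [0, 0, 0], [0, 0, 0]]}}

```text
time: 3.95
tool_pos: [497.1, -33.9, 154.9]
tcp_rot: [180.0, 0.0, 78.8]
ft_force: [-3.6, 0.2, 6.5]
finger_gap: -0.0
```

Contact is at TCP z ≈ 155 with 6.5 N, as expected. I'll press along the arc at about 20 mm/s.

Call:
{"method": "send_rows", "body": {"dp": [[-0.6, 0.1, -2], [-1.2, 0.2, -4.5], [-1.8, 0.4, -7], [-2.4, 0.5, -9.5], [-3, 0.6, -12]], "rot": [[0, 0, 0], [0, 0, 0], [0, 0, 0], [0, 0, 0], [0, 0, 0]]}}

```text
time: 4.58
tool_pos: [493.9, -33.3, 142.8]
tcp_rot: [-180.0, 0.0, 78.8]
ft_force: [-3.6, 1.2, 6.3]
finger_gap: 0.2
```

Call:
{"method": "send_rows", "body": {"dp": [[-0.5, 0.1, -2.5], [-1, 0.2, -5], [-1.5, 0.3, -7.5], [-2, 0.4, -10], [-2.4, 0.5, -12.5]], "rot": [[0, 0, 0], [0, 0, 0], [0, 0, 0], [0, 0, 0], [0, 0, 0]]}}

```text
time: 5.2
tool_pos: [491.4, -32.8, 130.2]
tcp_rot: [-180.0, 0.0, 78.8]
ft_force: [-4.8, 0.1, 6.1]
finger_gap: -0.0
```

Call:
{"method": "send_rows", "body": {"dp": [[-0.4, 0.1, -2.5], [-0.8, 0.1, -5], [-1.1, 0.2, -7.5], [-1.4, 0.3, -10], [-1.7, 0.3, -12.5]], "rot": [[0, 0, 0], [0, 0, 0], [0, 0, 0], [0, 0, 0], [0, 0, 0]]}}

```text
time: 5.82
tool_pos: [489.6, -32.4, 117.5]
tcp_rot: [-180.0, 0.0, 78.8]
ft_force: [-3.2, 0.8, 5.2]
finger_gap: -0.1
```

Call:
{"method": "send_rows", "body": {"dp": [[-0.2, 0, -2.5], [-0.4, 0, -5], [-0.6, 0.1, -7.5], [-0.7, 0.1, -10], [-0.7, 0.1, -12.5]], "rot": [[0, 0, 0], [0, 0, 0], [0, 0, 0], [0, 0, 0], [0, 0, 0]]}}

```text
time: 6.45
tool_pos: [489.2, -32.4, 104.6]
tcp_rot: [-180.0, -0.0, 78.8]
ft_force: [-3.9, 1.5, 3.9]
finger_gap: 0.1
```

Call:
{"method": "send_rows", "body": {"dp": [[0, 0, -2.5], [0, 0, -5], [0.1, 0, -7.5], [0.2, 0, -10], [0.2, 0, -12]], "rot": [[0, 0, 0], [0, 0, 0], [0, 0, 0], [0, 0, 0], [0, 0, 0]]}}

```text
time: 7.08
tool_pos: [489.4, -32.5, 92.6]
tcp_rot: [180.0, 0.0, 78.8]
ft_force: [-3.6, 1.5, 2.7]
finger_gap: 0.0
```

Call:
{"method": "send_rows", "body": {"dp": [[0.1, 0, -1.5], [0.2, 0, -3], [0.3, 0, -4.5], [0.4, 0, -6], [0.4, 0, -7]], "rot": [[0, 0, 0], [0, 0, 0], [0, 0, 0], [0, 0, 0], [0, 0, 0]]}}

```text
time: 7.7
tool_pos: [489.9, -32.5, 85.7]
tcp_rot: [180.0, 0.0, 78.8]
ft_force: [-1.4, 0.4, 2.0]
finger_gap: 0.2
```

```bash
python3 - <<'E'
from bench import r, vision
import cv2, numpy as np
s0=r.sense(); print(s0["time"],s0["tool_pos"],s0["ft_force"])
s=vision.snapshot("scene"); np.savez("scene2.npz",**s)
im=s["pixels"][:,:,::-1][80:330,150:450]; cv2.imwrite("pics/s2.png",cv2.resize(im,None,fx=2.3,fy=2.3))
E
```

```text
7.7 [489.88630617 -32.46225427  85.71071489] [-1.43087811  0.42986388  2.00402282]
```

View pics/s2.png

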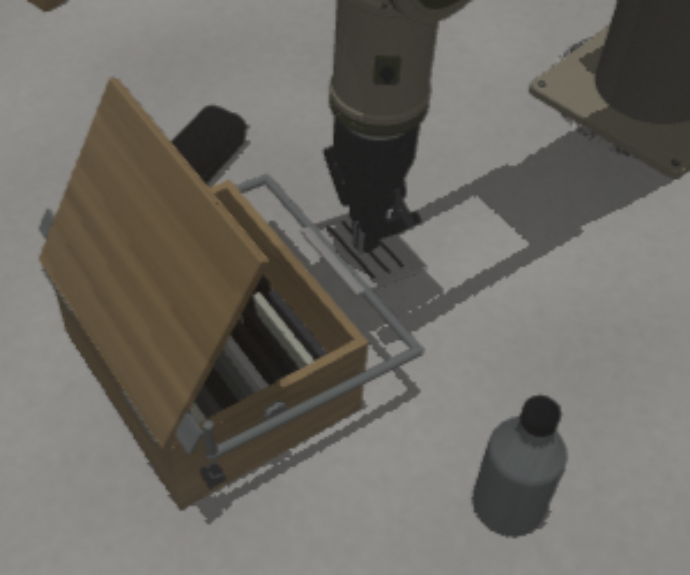

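The lid is nearly wide open, with its far corner at (115,85) in the crop. I'll continue down slowly to the stop.

Call:
{"method": "send_rows", "body": {"dp": [[0.1, 0, -0.8], [0.1, 0, -1.6], [0.2, 0, -2.4], [0.2, 0, -3.2], [0.3, 0, -4]], "rot": [[0, 0, 0], [0, 0, 0], [0, 0, 0], [0, 0, 0], [0, 0, 0]]}}

```text
time: 8.38
tool_pos: [490.3, -32.5, 82.4]
tcp_rot: [180.0, 0.0, 78.8]
ft_force: [-5.4, 0.7, 12.5]
finger_gap: -0.3
```

Call:
{"method": "send_rows", "body": {"dp": [[0, 0, -0.4], [0, 0, -0.8], [0, 0, -1], [0, 0, -1], [0, 0, -1]], "rot": [[0, 0, 0], [0, 0, 0], [0, 0, 0], [0, 0, 0], [0, 0, 0]]}}

```text
time: 9.0
tool_pos: [490.3, -32.5, 82.3]
tcp_rot: [180.0, 0.0, 78.8]
ft_force: [-9.7, -0.8, 16.6]
finger_gap: -0.1
```

```bash
python3 - <<'E'
from bench import r, vision
import cv2, numpy as np
from h import *
s0=r.sense(); print(s0["time"],s0["tool_pos"],s0["ft_force"])
s=vision.snapshot("scene"); np.savez("scene3.npz",**s)
W=pts(s);px=s["pixels"].astype(int)
m=(px[...,0]-px[...,2]>25)&(abs(W[...,0]-720)<150)&(abs(W[...,1]+70)<170)&(W[...,2]>140)
q=W[m]; c=q.mean(0); n=np.linalg.svd(q-c,full_matrices=False)[2][2]; n*=np.sign(n[2])
print(m.sum(),n,"lid angle",np.arccos(n[2]), q[:,2].max())
im=s["pixels"][:,:,::-1][80:330,150:450]; cv2.imwrite("pics/s3.png",cv2.resize(im,None,fx=2.3,fy=2.3))
E
```

```text
9.0 [490.3386951  -32.51067541  82.26495625] [-9.65931585 -0.76675237 16.59140154]
6967 [ 0.87202006 -0.17510386  0.45707729] lid angle 1.0960899690151444 295.556896916371
```

View pics/s3.png

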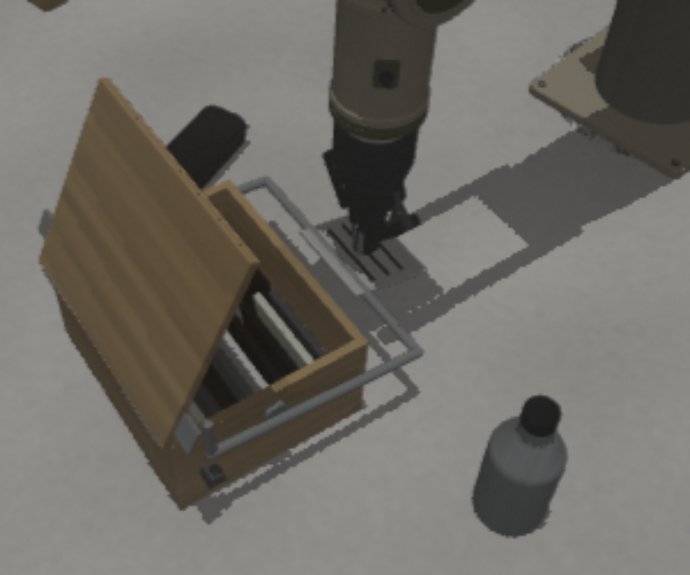

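The lid measures 1.096 rad (wide open is 1.1) and the lever is on its stop at 17 N. I'll hold it there for about 2.5–3 s.

Call:
{"method": "send_rows", "body": {"dp": [[0, 0, 0], [0, 0, 0], [0, 0, 0], [0, 0, 0], [0, 0, 0]], "rot": [[0, 0, 0], [0, 0, 0], [0, 0, 0], [0, 0, 0], [0, 0, 0]]}}

```text
time: 9.68
tool_pos: [490.4, -32.5, 82.3]
tcp_rot: [180.0, 0.0, 78.8]
ft_force: [-9.4, -0.4, 16.2]
finger_gap: -0.2
```

Call:
{"method": "send_rows", "body": {"dp": [[0, 0, 0], [0, 0, 0], [0, 0, 0], [0, 0, 0], [0, 0, 0]], "rot": [[0, 0, 0], [0, 0, 0], [0, 0, 0], [0, 0, 0], [0, 0, 0]]}}

```text
time: 10.3
tool_pos: [490.3, -32.5, 82.3]
tcp_rot: [180.0, 0.0, 78.8]
ft_force: [-9.1, -0.4, 17.2]
finger_gap: -0.1
```

Call:
{"method": "send_rows", "body": {"dp": [[0, 0, 0], [0, 0, 0], [0, 0, 0], [0, 0, 0], [0, 0, 0]], "rot": [[0, 0, 0], [0, 0, 0], [0, 0, 0], [0, 0, 0], [0, 0, 0]]}}

```text
time: 10.92
tool_pos: [490.4, -32.5, 82.3]
tcp_rot: [180.0, 0.0, 78.8]
ft_force: [-8.0, -0.3, 16.3]
finger_gap: 0.3
```

Call:
{"method": "send_rows", "body": {"dp": [[0, 0, 0], [0, 0, 0], [0, 0, 0], [0, 0, 0], [0, 0, 0]], "rot": [[0, 0, 0], [0, 0, 0], [0, 0, 0], [0, 0, 0], [0, 0, 0]]}}

```text
time: 11.55
tool_pos: [490.4, -32.5, 82.3]
tcp_rot: [180.0, 0.0, 78.8]
ft_force: [-10.0, 0.5, 17.4]
finger_gap: 0.3
```

Call:
{"method": "send_rows", "body": {"dp": [[0, 0, 0], [0, 0, 0], [0, 0, 0], [0, 0, 0], [0, 0, 0]], "rot": [[0, 0, 0], [0, 0, 0], [0, 0, 0], [0, 0, 0], [0, 0, 0]]}}

```text
time: 12.18
tool_pos: [490.3, -32.5, 82.3]
tcp_rot: [180.0, 0.0, 78.8]
ft_force: [-9.6, -0.5, 16.4]
finger_gap: -0.0
```

Held for over 3 s. Now I'll ease it up at about 12 mm/s, which is roughly 0.18 rad/s at the lid.

Call:
{"method": "send_rows", "body": {"dp": [[0, 0, 0.7], [-0.1, 0, 1.7], [-0.2, 0, 2.9], [-0.3, 0, 4.2], [-0.4, 0, 5.6]], "rot": [[0, 0, 0], [0, 0, 0], [0, 0, 0], [0, 0, 0], [0, 0, 0]]}}

```text
time: 12.8
tool_pos: [489.8, -32.4, 86.5]
tcp_rot: [180.0, -0.0, 78.8]
ft_force: [-0.7, -0.8, 2.1]
finger_gap: 0.2
```

Call:
{"method": "send_rows", "body": {"dp": [[-0.1, 0, 1.5], [-0.2, 0, 3], [-0.3, 0, 4.5], [-0.4, 0, 6], [-0.5, 0, 7.5]], "rot": [[0, 0, 0], [0, 0, 0], [0, 0, 0], [0, 0, 0], [0, 0, 0]]}}

```text
time: 13.42
tool_pos: [489.4, -32.4, 94.2]
tcp_rot: [180.0, -0.0, 78.8]
ft_force: [0.2, 0.2, 2.8]
finger_gap: -0.2
```

Call:
{"method": "send_rows", "body": {"dp": [[0, 0, 1.5], [0, 0, 3], [-0.1, 0, 4.5], [-0.1, 0, 6], [-0.1, 0, 7.5]], "rot": [[0, 0, 0], [0, 0, 0], [0, 0, 0], [0, 0, 0], [0, 0, 0]]}}

```text
time: 14.05
tool_pos: [489.3, -32.4, 101.7]
tcp_rot: [180.0, -0.0, 78.8]
ft_force: [0.9, 0.4, 2.2]
finger_gap: 0.1
```

Call:
{"method": "send_rows", "body": {"dp": [[0, 0, 1.5], [0, 0, 3], [0.1, 0, 4.5], [0.2, 0, 6], [0.3, 0, 7.5]], "rot": [[0, 0, 0], [0, 0, 0], [0, 0, 0], [0, 0, 0], [0, 0, 0]]}}

```text
time: 14.68
tool_pos: [489.6, -32.5, 109.1]
tcp_rot: [180.0, 0.0, 78.8]
ft_force: [2.2, -0.4, 3.6]
finger_gap: 0.0
```

Call:
{"method": "send_rows", "body": {"dp": [[0.1, 0, 1.5], [0.2, 0, 3], [0.3, -0.1, 4.5], [0.5, -0.1, 6], [0.6, -0.1, 7.5]], "rot": [[0, 0, 0], [0, 0, 0], [0, 0, 0], [0, 0, 0], [0, 0, 0]]}}

```text
time: 15.3
tool_pos: [490.1, -32.6, 116.6]
tcp_rot: [180.0, 0.0, 78.8]
ft_force: [3.2, 0.3, 3.4]
finger_gap: 0.3
```

```bash
python3 - <<'E'
from bench import r, vision
import cv2, numpy as np
s0=r.sense(); print(s0["time"],s0["tool_pos"],s0["ft_force"])
s=vision.snapshot("scene")
im=s["pixels"][:,:,::-1][80:330,150:450]; cv2.imwrite("pics/s4.png",cv2.resize(im,None,fx=2.3,fy=2.3))
E
```

```text
15.3 [490.13925554 -32.55901331 116.56666328] [3.2035047  0.29347945 3.36416342]
```

View pics/s4.png

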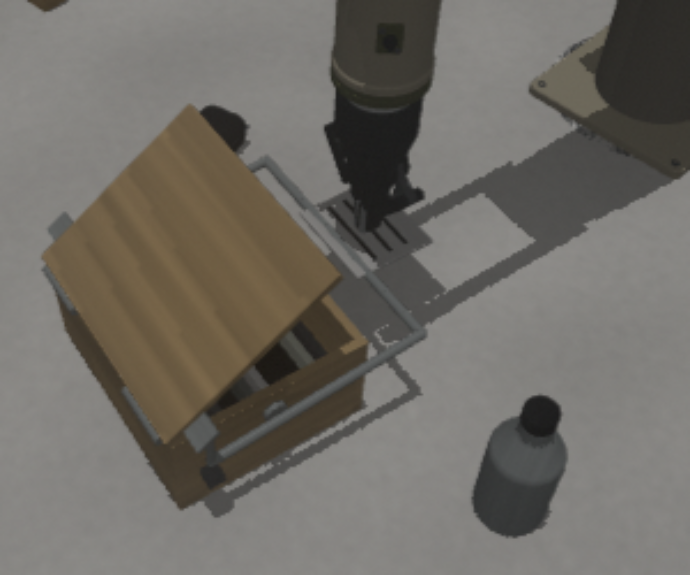

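The plate is following the finger and the lid is about half shut. I'll continue up and slow towards the end.

Call:
{"method": "send_rows", "body": {"dp": [[0.2, 0, 1.5], [0.4, -0.1, 3], [0.6, -0.1, 4.5], [0.8, -0.2, 6], [1, -0.2, 7.5]], "rot": [[0, 0, 0], [0, 0, 0], [0, 0, 0], [0, 0, 0], [0, 0, 0]]}}

```text
time: 15.98
tool_pos: [490.8, -32.7, 123.9]
tcp_rot: [-180.0, 0.0, 78.8]
ft_force: [1.0, -0.6, 3.4]
finger_gap: 0.2
```

Call:
{"method": "send_rows", "body": {"dp": [[0.3, 0, 1.5], [0.5, -0.1, 3], [0.8, -0.2, 4.5], [1, -0.2, 6], [1.3, -0.3, 7.5]], "rot": [[0, 0, 0], [0, 0, 0], [0, 0, 0], [0, 0, 0], [0, 0, 0]]}}

```text
time: 16.6
tool_pos: [492.1, -32.9, 131.4]
tcp_rot: [-180.0, -0.0, 78.8]
ft_force: [-2.4, 0.4, 4.1]
finger_gap: 0.1
```

Call:
{"method": "send_rows", "body": {"dp": [[0.3, 0, 1.5], [0.6, -0.1, 3], [0.9, -0.2, 4.5], [1.2, -0.2, 6], [1.5, -0.3, 7.5]], "rot": [[0, 0, 0], [0, 0, 0], [0, 0, 0], [0, 0, 0], [0, 0, 0]]}}

```text
time: 17.23
tool_pos: [493.6, -33.2, 138.9]
tcp_rot: [-180.0, -0.0, 78.8]
ft_force: [-2.8, 0.0, 3.8]
finger_gap: 0.1
```

Call:
{"method": "send_rows", "body": {"dp": [[0.3, 0, 1.2], [0.6, -0.1, 2.4], [0.9, -0.2, 3.6], [1.2, -0.2, 4.8], [1.5, -0.3, 6]], "rot": [[0, 0, 0], [0, 0, 0], [0, 0, 0], [0, 0, 0], [0, 0, 0]]}}

```text
time: 17.85
tool_pos: [495.0, -33.5, 144.9]
tcp_rot: [-180.0, -0.0, 78.8]
ft_force: [-4.0, 0.9, 5.2]
finger_gap: -0.2
```

Call:
{"method": "send_rows", "body": {"dp": [[0.2, 0, 0.8], [0.4, -0.1, 1.6], [0.6, -0.1, 2.4], [0.8, -0.2, 3.2], [1, -0.2, 4]], "rot": [[0, 0, 0], [0, 0, 0], [0, 0, 0], [0, 0, 0], [0, 0, 0]]}}

```text
time: 18.48
tool_pos: [496.1, -33.7, 149.0]
tcp_rot: [-180.0, -0.0, 78.8]
ft_force: [-2.7, 1.1, 5.8]
finger_gap: 0.0
```

Call:
{"method": "send_rows", "body": {"dp": [[0.2, 0, 0.8], [0.4, -0.1, 1.6], [0.6, -0.1, 2.4], [0.8, -0.2, 3.2], [1, -0.2, 4]], "rot": [[0, 0, 0], [0, 0, 0], [0, 0, 0], [0, 0, 0], [0, 0, 0]]}}

```text
time: 19.1
tool_pos: [497.2, -34.0, 153.1]
tcp_rot: [-180.0, -0.0, 78.8]
ft_force: [-3.9, -0.0, 5.2]
finger_gap: -0.3
```

Call:
{"method": "send_rows", "body": {"dp": [[0, 0, 0.5], [0, 0, 1], [0, 0, 1.5], [0, 0, 2], [0, 0, 2.5]], "rot": [[0, 0, 0], [0, 0, 0], [0, 0, 0], [0, 0, 0], [0, 0, 0]]}}

```text
time: 19.73
tool_pos: [497.7, -34.0, 155.5]
tcp_rot: [179.9, -0.0, 78.8]
ft_force: [1.1, -0.0, 1.0]
finger_gap: 0.1
```

Call:
{"method": "send_rows", "body": {"dp": [[0, 0, 0.5], [0, 0, 1], [0, 0, 1.5], [0, 0, 2], [0, 0, 2.5]], "rot": [[0, 0, 0], [0, 0, 0], [0, 0, 0], [0, 0, 0], [0, 0, 0]]}}

```text
time: 20.35
tool_pos: [497.2, -34.0, 157.8]
tcp_rot: [-180.0, -0.0, 78.8]
ft_force: [-0.5, -0.6, -0.1]
finger_gap: 0.2
```

The contact force went to zero at 155–156, the height of first contact, so the lever is up. I'll lift away and check.

Call:
{"method": "send_rows", "body": {"dp": [[0, 0, 4], [0, 0, 12], [-5, 0, 30], [-15, 0, 60], [-25, 0, 90]], "rot": [[0, 0, 0], [0, 0, 0], [0, 0, 0], [0, 0, 0], [0, 0, 0]]}}

```text
time: 20.98
tool_pos: [471.9, -34.0, 250.1]
tcp_rot: [179.9, 0.0, 78.8]
ft_force: [-0.2, -0.2, -1.3]
finger_gap: 0.1
```

Call:
{"method": "send_rows", "body": {"dp": [[-15, 0, 15], [-40, 0, 30], [-60, 0, 40], [-75, 0, 45], [-75, 0, 45]], "rot": [[0, 0, 0], [0, 0, 0], [0, 0, 0], [0, 0, 0], [0, 0, 0]]}}

```text
time: 21.6
tool_pos: [397.2, -34.1, 294.8]
tcp_rot: [179.8, 0.0, 78.8]
ft_force: [0.1, -0.7, -0.0]
finger_gap: -0.1
```

```bash
python3 - <<'E'
from bench import r, vision
import cv2, numpy as np
from h import *
s0=r.sense(); print(s0["time"],s0["tool_pos"],s0["ft_force"],s0["qd"].round(2))
a=np.load("scene0.npz"); s=vision.snapshot("scene")
W0=pts(a);W=pts(s);px=s["pixels"].astype(int)
m=(px[...,0]-px[...,2]>25)&(abs(W[...,0]-670)<130)&(abs(W[...,1]+70)<170)&(W[...,2]>112)
q=W[m]; c=q.mean(0); n=np.linalg.svd(q-c,full_matrices=False)[2][2]; n*=np.sign(n[2]); print("lid",n,q[:,2].mean(),q[:,2].max())
for k,(u0,u1,v0,v1) in {"flask":(350,405,245,320),"glasses":(200,262,120,172),"plate":(290,340,143,190),"lid":(170,305,155,265)}.items():
    print(k,np.nanmedian(abs(W-W0)[v0:v1,u0:u1,2]), np.abs(px-a["pixels"].astype(int))[v0:v1,u0:u1].mean(), (np.abs(px-a["pixels"].astype(int))[v0:v1,u0:u1].max(-1)>25).sum())
im=s["pixels"][:,:,::-1][80:330,150:450]; cv2.imwrite("pics/s5.png",cv2.resize(im,None,fx=2.3,fy=2.3))
E
```

```text
21.6 [397.24594815 -34.10621355 294.83635452] [ 0.12776041 -0.71548115 -0.00078912] [ 0.23  2.26 -0.3   0.16 -1.55  0.33]
lid [ 8.23278007e-04 -4.00962752e-04  9.99999581e-01] 121.17744308500997 126.44685264404666
flask 1.3798730841821794 2.7381818181818183 0
glasses 1.5402627675405256 2.5642059553349874 0
plate 1.334646355135078 7.4070921985815605 240
lid 1.3302711463533115 2.6010549943883277 0
```

View pics/s5.png

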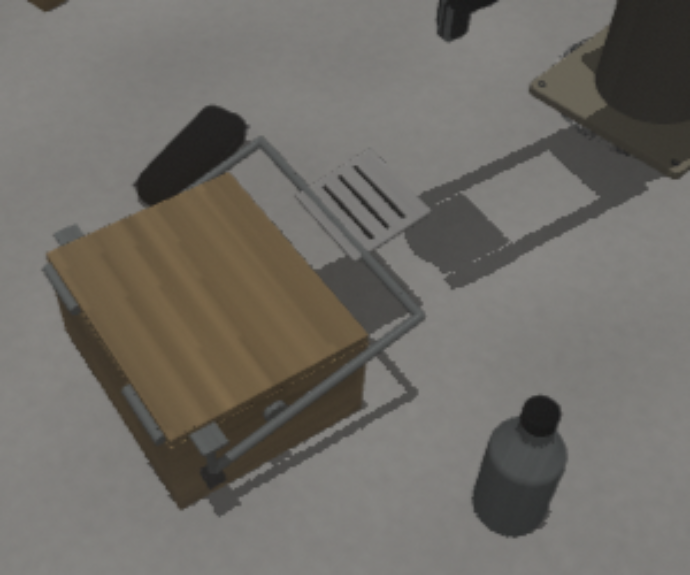

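The lid is level and shut at z = 121, and the plate is up. The flask and glasses case are unchanged, and the hand is clear. The only pixel changes near the plate (240 px) are the arm's shadow.

```bash
python3 -c "
from bench import job
print(job.hand_in())"
```

```text
the job is handed in; nothing more can be done
None
```

The box was opened, held wide open and eased shut as asked, and the job is handed in; the robot's clock stood at about 22 s of the 45 s allowed.

- **Opening:** I pressed the plate with closed fingertips to its stop, with about 17 N vertical force. The lid measured 1.096 rad against 1.1 for wide open, and I held it there for about 3.2 s.
- **Closing:** I eased the lever up over about 7.5 s, at roughly 0.2 rad/s or less at the lid. The fingertips were on the plate at every reading, until the force went to zero at the height of first contact. I then took the hand away.
- **Last checks:** The lid is level and shut, with its top at z = 121 mm, and the plate is back up. The flask and glasses case look unchanged in the camera images, and the robot touches nothing. No check failed. The only image difference was 240 pixels around the plate, which I put down to the arm's shadow.

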